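Press the spring catch and slide the enclosure lid shut

ROBOT

A 7-joint arm with a two-finger parallel gripper is mounted at the origin on the work surface. World frame = base frame: x ahead of the robot, y to its left, z up, the work surface at z = 0. Lengths are in m, angles in rad, forces in N, time in s.
With the tool pointing down it reaches from about 0.425 to 0.875 m from the base axis. Payload 4.7 kg.
Tool frame: the origin (TCP) lies at the very end of the fingers, on their centre line; the grasp point (between the pads) lies ctrl.pinch_z behind it (ctrl.pinch_z is the distance from the TCP to the grasp point, in m); x points along the fingers, y is the direction in which the jaws open and shut, and the axes are right-handed (so a half turn about x gives the same grasp; the last joint's range is limited). The gripper opens to 87 mm and grips with 3 to 60 N. Pads are 19 mm wide; open, the fingers measure 117 mm over their backs; the gripper's body (75 mm by 190 mm) begins 51 mm behind the grasp point.
Start: joints at [-1.165, 0.321, -0.07, 1.45, 0.023, 1.371, -0.057], TCP at [0.248, 0.601, 0.223] pointing down, gripper open.
Joint ranges: [-2.86, 2.86], [-0.3, 2.09], [-1.38, 1.24], [0.06, 2.45], [-1.56, 4.7], [0.09, 2.05], [-2.69, 2.69]. Speed limits (rad/s): [2.57, 2.57, 3.14, 3.14, 3.14, 3.14, 3.14].

INTERFACE

Orientations are given as a rotation vector (axis times angle).
In Python, from bench import get_state, get_image, camera_info, order, ctrl gives the robot as it stands.
- The arm moves only by the tool jog_arm, never from a script. Its arguments are lists of equal length, an entry for each row: "claw": the finger opening in mm, from 0 to 87; "xyz": the shift along the tool's x, y, z in mm, a list of three; "roll": the turn about the tool's x in degrees. In form: {"claw": [claw, ...], "xyz": [[tx, ty, tz], ...], "roll": [roll, ...]}. A call has 1 to 5 rows; each row is the pose to reach, as a shift and turn from the pose measured when the call began, along the tool's axes at that moment; what a row does not reach only later rows make up. A row lasts 1/10 s, in which the tool goes at most 50 mm and 8.59 degrees, less where a joint would pass 70% of its speed; a pose out of reach is approached as far as the arm can. A call with a gripper value outside its range is refused whole. The fingers move at their own pace and stop on an object; "force" is the grip in N (left out, the last holds). Time passes only in rows, so rows that repeat a pose let the fingers close. It gives the time, the measured TCP pose, the force and the opening at its end, in the units of the state.
- get_state(): the state, without advancing time (a new reading comes with each control period).
- get_image(name): name is "scene" or "top"; returns (picture, depth): 384x512x3 uint8, red, green, blue; 384x512 float32, m along the optical axis (not along the pixel's ray), 0 where there is no reading.
- camera_info(name): a dict with "intrinsics" (3x3 intrinsics, pixels), "dist" ([k1, k2, p1, p2, k3] as OpenCV has them; the pictures are not rectified), "rvec" (rotation vector, rad) and "tvec" (3), from world to camera coordinates, as OpenCV has them. Camera axes: x right, y down, z forward; pixel columns grow to the right and rows downward; lengths in m; the calibration is good to about 2 mm. A picture is of the moment at which its call begins. camera_info takes no time and is no camera call.
- order.close_job(): hands the job in, once; it reports no verdict.
The state is a dict: "time": time; "joint_positions": joint angles; "qd": joint speeds; "joint_torque": joint torques, N m; "position": TCP position; "tool_rot": TCP orientation; "ft_force": force on the tool from outside, world axes, zero at the start; "torque": the same for the moment, N m; "grip_width": opening from 0.0 (shut) to 1.0 (fully open).
Only numpy, scipy, OpenCV 4.12 (cv2) and the standard library are available. Lean on these libraries where they do the work, as an engineer would, in place of code of your own. Each camera call takes 0.05 s, during which the arm holds its last target. There are 200 camera calls.

TASK

Close the sliding dark steel lid of the grey enclosure: with the fingertips, press the white spring catch down through the opening in the lid, and keep it down while you push the lid along by the edge of that opening, over the catch, until the lid is fully home and the catch has sprung up again behind its rear edge. Then take the hand away. Only press and push: lift nothing, and leave the other things on the bench where they are.

Things in the scene. Friction and masses are not known exactly. Their poses are not given: they have to be found in the camera images.
- enclosure: Light grey painted metal box fixed to the table, 230 x 176 mm, 77 mm high. Origin: centre of its underside, on the table. x axis: along its length, the way the lid slides shut (roughly away from the robot, up to 0.6 rad to either side); z up. The lid runs in grooves along both long sides, under 14 mm wide lips with tops at z = 77 mm. The wall at its +x end is the lid's end stop.
- slot (a point): Point in the enclosure at x = -49 mm, y = 0, z = 65 mm of its frame: level with the top of a fixed deck that fills the rear (-x) end around the catch. The deck leaves a slot 64 mm wide (y -32 to 32 mm), open from x = -75 mm onward. Along it, from there to x = 105 mm, a fingertip may go down to z = 45 mm. Battery blocks farther down have their tops at z = 34 mm or lower.
- lid: Dark bare steel sliding lid, 136 x 160 mm, 5 mm thick, about 0.6 kg, loose in the grooves (underside at z = 66 mm of the enclosure's frame; 2 mm play sideways and vertically). Origin: centre of its opening, level with its underside; x axis = direction of closing, z up. It reaches 84 mm ahead (+x) of the origin and 52 mm behind it. At the start the catch stands in the opening and blocks it.
- opening (a point): Centre of the opening at the level of the lid's top (5 mm above the lid's origin): a hole right through the lid, 48 mm along x by 50 mm along y, with plain upright edges. A fingertip put through it can press the catch and then push the lid by the opening's front (+x) edge.
- home (a point): Fixed point of the enclosure (x = 25 mm, y = 0, z = 66 mm in its frame) where the lid's origin comes to lie when the lid is fully home against the end stop, about 74 mm beyond its starting place. The catch springs up behind the lid's rear edge once the lid is within 5 mm of this.
- catch_top (a point): Centre of the top face of the spring catch: a white plastic plunger pad 34 mm long (x) by 24 mm wide (y) with upright sides, at x = -49 mm, y = 0 of the enclosure's frame. Up, its top is at z = 77 mm, 6 mm above the lid's top. The point moves with the catch.
- catch (a joint): How far the catch is pressed straight down, m: 0 = up, 0.020 = bottomed. It springs back by itself; 3 N starts it, 9 N bottoms it. The lid passes over it only when it is down more than 0.011; press to 0.015-0.018. Under the lid it rests against the lid's underside at about 0.010 and springs back to 0 when the rear edge has gone by.
- rivet_gun: Leave alone: a cordless rivet gun standing on its yellow battery, about 75 x 230 x 200 mm, origin under the battery's centre.
- roll: Leave alone: an upright roll of paper labels, 90 mm across, 75 mm high, origin under its centre.
- bar_a: Leave alone: a dark steel bar 55 x 20 x 10 mm, origin under its centre.
- bar_b: Leave alone: a second such steel bar.
- rivet_box: Leave alone: an open cardboard box of rivets, 100 x 85 x 55 mm, origin under its centre.
- screwdriver: Leave alone: a screwdriver lying on the table, origin under its middle.
- jar: Leave alone: a closed jar, 56 mm across, 75 mm high, origin under its centre.
Things that resemble listed ones, but are neither listed nor needed, are in the scene too. Of the things shaped like the lid, the steel one is meant.

How it is judged:
By the outcome, as a careful person would: the job done as asked, in the order asked, and still so for the second after the job is handed in, with the robot touching nothing.
It also fails if it takes over 38 s, if anything falls off the work surface, if the arm or the gripper's body presses on something with over 40 N, if the wrist force passes 120 N, or if a joint passes its speed limit or range.

## Working session

There is one attempt and no reset: what is moved stays moved. The work goes in short steps, Python scripts to look and compute and a tool call to move; the robot and the scene stay as the last step left them, time stands still between calls to the robot, and variables do not carry over. Pictures are saved under pics/ and viewed, about 8 in all and at most 12, crops included, and the job is handed in when it is done.

Besides the shell and the picture viewer there is one more tool, called after ">>>" by a JSON object that holds its "name" and its "arguments", one argument or row to a line. jog_arm: Moves the arm, as the interface text tells. Its arguments: {"type":"object","properties":{"claw":{"type":"array"},"xyz":{"type":"array"},"roll":{"type":"array"},"force":{"type":"number"}},"required":["claw","xyz","roll"]}

```bash
mkdir -p pics; cat > h.py <<'E'
import numpy as np, cv2
from bench import get_state, get_image, camera_info, order, ctrl
def cam(n):
    c=camera_info(n); K=np.array(c["intrinsics"]);d=np.array(c["dist"]);R=cv2.Rodrigues(np.array(c["rvec"],float))[0];t=np.array(c["tvec"],float).ravel()
    return K,d,R,t
def onplane(n,px,z):
    K,d,R,t=cam(n); p=cv2.undistortPoints(np.array(px,float).reshape(-1,1,2),K,d).reshape(-1,2)
    r=np.c_[p,np.ones(len(p))]@R; o=-R.T@t
    return o+r*((z-o[2])/r[:,2])[:,None]
def proj(n,P):
    K,d,R,t=cam(n); return cv2.projectPoints(np.array(P,float).reshape(-1,3),cv2.Rodrigues(R)[0],t,K,d)[0].reshape(-1,2)
E
python3 - <<'E'
from h import *
for n in("scene","top"):
    im,dp=get_image(n); np.savez(f"{n}0.npz",im=im,dp=dp); cv2.imwrite(f"pics/{n}0.png",cv2.resize(im[...,::-1],(800,600)))
    K,d,R,t=cam(n); print(n,-R.T@t,K[0,0],d)
s=get_state(); print(s, ctrl.pinch_z)
E
```

```text
scene [1.19131163 0.01728059 0.66893468] 380.4878013565095 [-0.08071679  0.          0.          0.          0.        ]
top [0.46694543 0.06349083 0.97477475] 392.76751763725906 [-0.05525078  0.          0.          0.          0.        ]
{'time': 0.1, 'joint_positions': array([-1.1648906 ,  0.32178465, -0.07007708,  1.4515313 ,  0.02259573,
        1.37073698, -0.05686335]), 'qd': array([-5.05696363e-05, -1.73757050e-03,  1.51177734e-04, -3.47128497e-03,
       -2.64827698e-03, -1.56494486e-03, -4.48050083e-04]), 'joint_torque': array([-3.90209216e-04, -4.92570841e+01, -4.05937890e-01, -3.13398206e+01,
       -6.38977136e-02,  3.94840585e-02,  6.54842597e-05]), 'position': array([0.24807689, 0.60029572, 0.22155844]), 'tool_rot': array([ 0.30602584,  1.54910162, -0.30864113]), 'ft_force': array([ 0.97559975, -0.11835935, -0.90896954]), 'torque': array([ 0.06072023, -0.06302526, -0.02568563]), 'grip_width': 0.9998844100386528} 0.0187
```

View pics/top0.png

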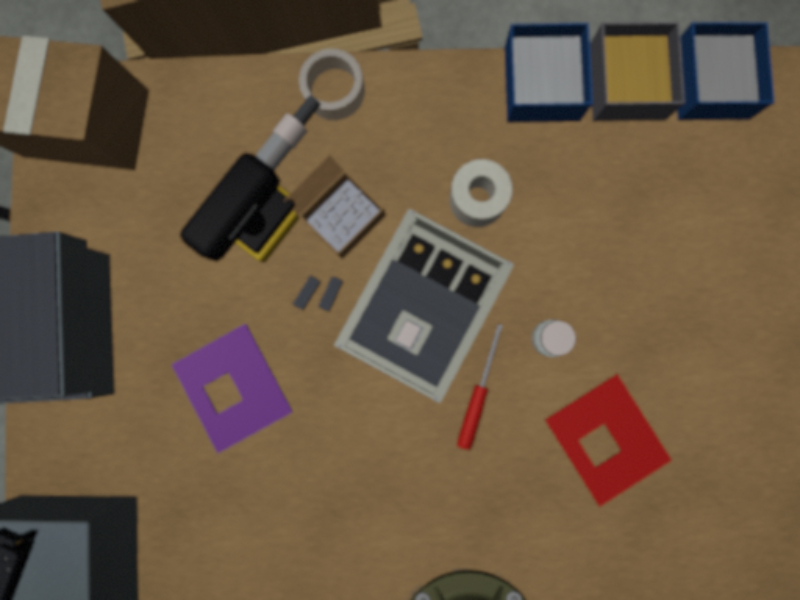

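View pics/scene0.png

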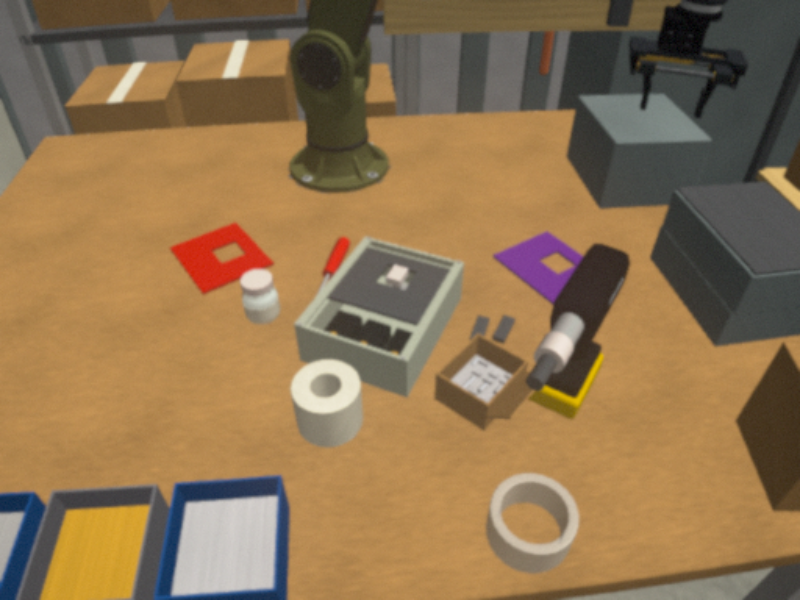

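Candidates for the lid, in the 800x600 top picture: steel plate in the enclosure (412,310), purple plate (232,388), red plate (608,440). The steel one is meant. The catch is the white pad at (409,333). The roll (481,190) and the jar cap (556,338) are also white but are not the catch. Next I measure and check this in a close crop.

```bash
cat > meas.py <<'E'
from h import *
def measure(n,im,dp,box):
    x0,y0,x1,y1=box; hsv=cv2.cvtColor(im,cv2.COLOR_RGB2HSV)
    m=np.zeros(im.shape[:2],np.uint8); s=np.s_[y0:y1,x0:x1]
    K,d,R,t=cam(n); v,u=np.mgrid[y0:y1,x0:x1]; px=np.c_[u.ravel(),v.ravel()]
    p=cv2.undistortPoints(px.reshape(-1,1,2).astype(float),K,d).reshape(-1,2)
    P=((np.c_[p,np.ones(len(p))]*dp[s].ravel()[:,None])-t)@R
    return px,P,hsv[s].reshape(-1,3)
E
python3 - <<'E'
from meas import *
z=np.load("top0.npz");im,dp=z["im"],z["dp"]
px,P,h=measure("top",im,dp,(205,125,335,265))
k=(P[:,2]>.072)&(P[:,2]<.085)&(h[:,1]<70)&(h[:,2]>100)
print(k.sum(),np.median(P[k,2]))
# rim: largest component
m=np.zeros(im.shape[:2],np.uint8); m[px[k,1],px[k,0]]=255
nl,lab,st,c=cv2.connectedComponentsWithStats(m); print(st[1:][st[1:,4]>15],c[1:][st[1:,4]>15])
i=1+np.argmax(st[1:,4]); v,u=np.where(lab==i)
W=onplane("top",np.c_[u,v],.077)[:,:2]; r=cv2.minAreaRect((W*1000).astype(np.float32)); print("rim",r, cv2.boxPoints(r).round(1).tolist())
# colour-based rim
g=(h[:,1]<60)&(h[:,2]>110); m[:]=0; m[px[g,1],px[g,0]]=255
nl,lab,st,c=cv2.connectedComponentsWithStats(m); print(st[1:][st[1:,4]>15],c[1:][st[1:,4]>15])
for i in 1+np.where(st[1:,4]>60)[0]:
    v,u=np.where(lab==i); W=onplane("top",np.c_[u,v],.077)[:,:2]; print(cv2.minAreaRect((W*1000).astype(np.float32)))
cv2.imwrite("pics/c1.png",np.hstack([cv2.resize(im[125:265,205:335,::-1],(390,420),interpolation=2),cv2.resize(cv2.cvtColor(m[125:265,205:335],8),(390,420),interpolation=0)]))
E
```

```text
2125 0.07665457441905568
[[ 290  125   37   15  347]
 [ 214  134  114  124 1604]
 [ 254  205   16   18  157]] [[307.99135447 131.3054755 ]
 [271.55112219 195.47693267]
 [261.41401274 213.31210191]]
rim ((519.9329833984375, 59.142852783203125), (176.15541076660156, 229.99876403808594), 60.548580169677734) [[376.5, 39.0], [576.7999877929688, -74.0999984741211], [663.4000244140625, 79.30000305175781], [463.1000061035156, 192.39999389648438]]
[[ 205  125   38   36  902]
 [ 288  125   40   15  419]
 [ 214  134  115  124 2646]
 [ 248  199   28   28  465]
 [ 307  208   15   39  128]] [[220.30709534 139.61973392]
 [307.40095465 131.14558473]
 [271.90702948 193.15948602]
 [261.86666667 212.37419355]
 [313.9375     226.5625    ]]
((654.1633911132812, 178.11981201171875), (66.6861343383789, 86.8584213256836), 44.29243850708008)
((663.3475952148438, -26.877052307128906), (90.33293151855469, 32.8868408203125), 88.85979461669922)
((519.9830322265625, 60.231597900390625), (177.84942626953125, 231.55731201171875), 60.53056335449219)
((479.5438232421875, 81.92420959472656), (50.29521179199219, 48.25855255126953), 60.74655532836914)
((444.473876953125, -35.615013122558594), (7.55897855758667, 90.61534118652344), 71.5932388305664)
```

View pics/c1.png

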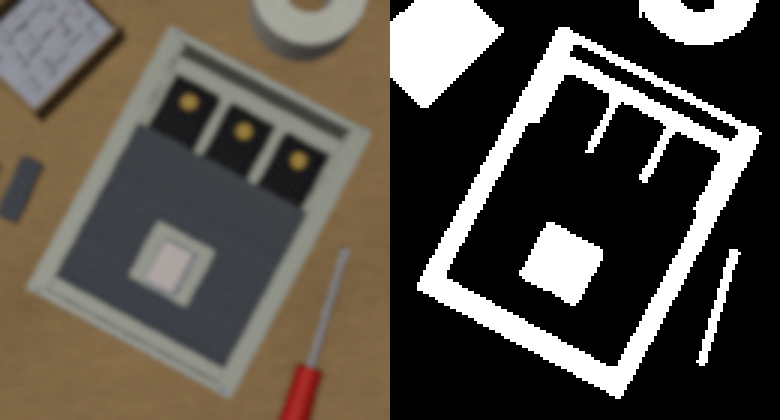

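The crop confirms the steel lid in the enclosure with the white catch in its opening, at crop (170,265). The rim fits 176.2 x 230.0 mm, centred at (0.520, 0.059), with its axis at -29.5°. Next come the offsets in tool axes.

```bash
cat > go.py <<'E'
from h import *
import sys
C=np.array([.5199,.0591]);a=np.radians(-29.45);ex=np.array([np.cos(a),np.sin(a)]);ey=np.array([-ex[1],ex[0]])
def status(tx=None,ty=0,tz=None):
    s=get_state();p=s["position"];R=cv2.Rodrigues(s["tool_rot"])[0];d=p[:2]-C
    print("t",s["time"],"encl xyz mm",np.round(1000*np.array([d@ex,d@ey,p[2]]),1),"F",s["ft_force"].round(1),"grip",round(s["grip_width"],3),"q",s["joint_positions"].round(2))
    print("tool axes (cols):",R.round(3).tolist())
    ro=np.degrees(np.arctan2(R[:,2]@np.r_[ex,0],R[:,1]@np.r_[ex,0])); print("roll for y=+ex",ro.round(2)," y=-ex",((ro+360)%360-180).round(2))
    if tx is not None:
        T=np.r_[C+ex*tx/1000+ey*ty/1000,tz/1000]; print("shift",(1000*R.T@(T-p)).round(1))
if __name__=="__main__": status(*map(float,sys.argv[1:]))
E
python3 go.py -49 0 120
python3 - <<'E'
from h import *
print(onplane("top",[[261.41,213.31]],.077), onplane("top",[[261.87,212.37]],.074))
from go import C,ex,ey
for p,z in(([261.41,213.31],.077),([261.87,212.37],.071)):
    d=onplane("top",[p],z)[0,:2]-C; print(d@ex,d@ey)
E
```

```text
t 0.1 encl xyz mm [-502.8  337.6  221.6] F [ 1.  -0.1 -0.9] grip 1.0 q [-1.16  0.32 -0.07  1.45  0.02  1.37 -0.06]
tool axes (cols): [[-0.001, 0.382, 0.924], [-0.002, 0.924, -0.382], [-1.0, -0.002, 0.0]]
roll for y=+ex 97.0  y=-ex -83.0
shift [ 102.2 -390.3  409.2]
[[0.47746716 0.08306381 0.077     ]] [[0.47963536 0.08203802 0.074     ]]
-0.04873202646000141 4.632396641997966e-06
-0.04633321527636698 0.000251986995037045
```

>>> {"name": "jog_arm", "arguments": {
  "claw": [8, 8, 8, 8, 8],
  "xyz": [
    [0, -30, 32],
    [0, -62, 65],
    [0, -95, 99],
    [0, -128, 133],
    [0, -160, 168]
  ],
  "roll": [8, 16, 24, 32, 40],
  "force": 60
}}

```text
time: 0.6
position: [0.3425, 0.3862, 0.2215]
tool_rot: [0.85, 1.397, -0.854]
ft_force: [1.3, -0.8, 0.4]
grip_width: 0.629
```

```bash
python3 go.py -48 0 120
```

```text
t 0.6 encl xyz mm [-315.3  197.6  221.5] F [ 1.3 -0.8  0.4] grip 0.629 q [-1.    0.04  0.11  1.78 -0.    1.32 -0.42]
tool axes (cols): [[-0.001, 0.889, 0.458], [-0.002, 0.458, -0.889], [-1.0, -0.002, 0.001]]
roll for y=+ex 56.69  y=-ex -123.31
shift [101.9 -18.1 331.8]
```

>>> {"name": "jog_arm", "arguments": {
  "claw": [8, 8, 8, 8, 8],
  "xyz": [
    [10, -3, 48],
    [20, -6, 96],
    [30, -9, 144],
    [40, -12, 192],
    [50, -15, 240]
  ],
  "roll": [8, 16, 24, 32, 40]
}}

```text
time: 1.1
position: [0.4391, 0.1639, 0.1713]
tool_rot: [1.374, 1.092, -1.377]
ft_force: [0.8, -0.1, -0.3]
grip_width: 0.174
```

```bash
python3 go.py -48 0 110
```

```text
t 1.1 encl xyz mm [-121.9   51.5  171.3] F [ 0.8 -0.1 -0.3] grip 0.174 q [-0.76 -0.04  0.34  1.96  0.02  1.22 -0.66]
tool axes (cols): [[-0.001, 0.974, -0.226], [-0.002, -0.226, -0.974], [-1.0, -0.001, 0.002]]
roll for y=+ex 16.37  y=-ex -163.63
shift [61.4 56.4 70.2]
```

>>> {"name": "jog_arm", "arguments": {
  "claw": [8, 8, 8, 8, 8],
  "xyz": [
    [10, 28, 35],
    [30, 50, 62],
    [50, 56, 70],
    [61, 56, 70],
    [61, 56, 70]
  ],
  "roll": [8, 16.4, 16.4, 16.4, 16.4]
}}

```text
time: 1.6
position: [0.476, 0.0832, 0.1087]
tool_rot: [1.572, 0.921, -1.582]
ft_force: [-0.5, -0.2, -0.9]
grip_width: 0.088
```

```bash
python3 go.py -48 0 82; python3 - <<'E'
from h import *
im,_=get_image("scene"); im2,_=get_image("top")
cv2.imwrite("pics/c2.png",np.hstack([cv2.resize(im[130:270,180:310,::-1],(390,420),interpolation=2),cv2.resize(im2[125:265,205:335,::-1],(390,420),interpolation=2)]))
E
```

```text
t 1.6 encl xyz mm [-50.1  -0.6 108.7] F [-0.5 -0.2 -0.9] grip 0.088 q [-0.65  0.06  0.44  2.   -0.03  1.09 -0.72]
tool axes (cols): [[-0.005, 0.871, -0.492], [-0.003, -0.492, -0.871], [-1.0, -0.003, 0.005]]
roll for y=+ex 0.01  y=-ex -179.99
shift [26.7  2.2 -0.7]
```

View pics/c2.png

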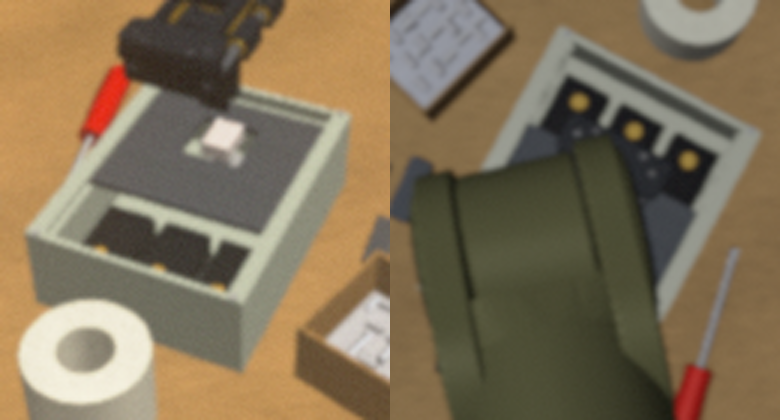

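The scene crop shows the nearly closed fingers at (215,100), above the white catch at (222,135). Next I descend.

>>> {"name": "jog_arm", "arguments": {
  "claw": [8, 8, 8, 8, 8],
  "xyz": [
    [12, 1, 0],
    [25, 2, -1],
    [33, 2, -1],
    [38, 2, -1],
    [38, 2, -1]
  ],
  "roll": [0, 0, 0, 0, 0]
}}

```text
time: 2.2
position: [0.4792, 0.0848, 0.0722]
tool_rot: [1.573, 0.922, -1.578]
ft_force: [-1.8, 1.5, 3.7]
grip_width: 0.091
```

```bash
python3 go.py -48 0 60.5
```

```text
t 2.2 encl xyz mm [-48.1   2.4  72.2] F [-1.8  1.5  3.7] grip 0.091 q [-0.65  0.11  0.44  2.03 -0.06  1.01 -0.69]
tool axes (cols): [[-0.003, 0.872, -0.49], [-0.001, -0.49, -0.872], [-1.0, -0.002, 0.002]]
roll for y=+ex 0.13  y=-ex -179.87
shift [11.7  0.1  2.4]
```

>>> {"name": "jog_arm", "arguments": {
  "claw": [8, 8, 8, 8, 8],
  "xyz": [
    [4, 0, 1],
    [8, 0, 2],
    [11, 0, 3],
    [12, 0, 3],
    [12, 0, 3]
  ],
  "roll": [0, 0, 0, 0, 0]
}}

```text
time: 2.7
position: [0.4793, 0.0843, 0.0617]
tool_rot: [1.577, 0.924, -1.573]
ft_force: [-0.3, 4.6, 7.7]
grip_width: 0.094
```

```bash
python3 go.py -40 0 61
```

```text
t 2.7 encl xyz mm [-47.8   2.   61.7] F [-0.3  4.6  7.7] grip 0.094 q [-0.64  0.12  0.44  2.05 -0.07  0.98 -0.68]
tool axes (cols): [[0.001, 0.872, -0.489], [0.002, -0.489, -0.872], [-1.0, -0.0, -0.002]]
roll for y=+ex 0.18  y=-ex -179.82
shift [0.7 7.8 2. ]
```

The catch is down about 15 mm. Now I push.

>>> {"name": "jog_arm", "arguments": {
  "claw": [8, 8, 8, 8, 8],
  "xyz": [
    [1, 3, 1],
    [1, 6, 1],
    [1, 9, 1],
    [1, 12, 1],
    [1, 15, 1]
  ],
  "roll": [0, 0, 0, 0, 0]
}}

```text
time: 3.2
position: [0.4911, 0.0774, 0.0614]
tool_rot: [1.577, 0.927, -1.574]
ft_force: [-4.5, 3.3, 7.7]
grip_width: 0.097
```

```bash
python3 go.py -30 0 60.5
```

```text
t 3.2 encl xyz mm [-34.    1.7  61.4] F [-4.5  3.3  7.7] grip 0.097 q [-0.63  0.15  0.45  2.02 -0.08  0.99 -0.64]
tool axes (cols): [[-0.001, 0.873, -0.488], [0.004, -0.488, -0.873], [-1.0, -0.003, -0.003]]
roll for y=+ex 0.21  y=-ex -179.79
shift [0.9 4.  1.8]
```

>>> {"name": "jog_arm", "arguments": {
  "claw": [8, 8, 8, 8, 8],
  "xyz": [
    [1, 4, 1],
    [1, 8, 1],
    [1, 12, 1],
    [1, 16, 1],
    [1, 20, 1]
  ],
  "roll": [0, 0, 0, 0, 0]
}}

```text
time: 3.7
position: [0.5055, 0.0694, 0.0609]
tool_rot: [1.574, 0.935, -1.578]
ft_force: [-1.9, 1.9, 4.2]
grip_width: 0.094
```

```bash
python3 go.py 0 0 60.5; python3 - <<'E'
from h import *
im,_=get_image("scene")
cv2.imwrite("pics/c3.png",cv2.resize(im[130:270,180:310,::-1],(520,560),interpolation=2))
E
```

```text
t 3.7 encl xyz mm [-17.6   1.9  60.9] F [-1.9  1.9  4.2] grip 0.094 q [-0.6   0.18  0.46  1.99 -0.11  1.   -0.6 ]
tool axes (cols): [[-0.007, 0.873, -0.487], [0.007, -0.487, -0.873], [-1.0, -0.009, -0.003]]
roll for y=+ex 0.31  y=-ex -179.69
shift [ 0.2 17.6  2. ]
```

View pics/c3.png

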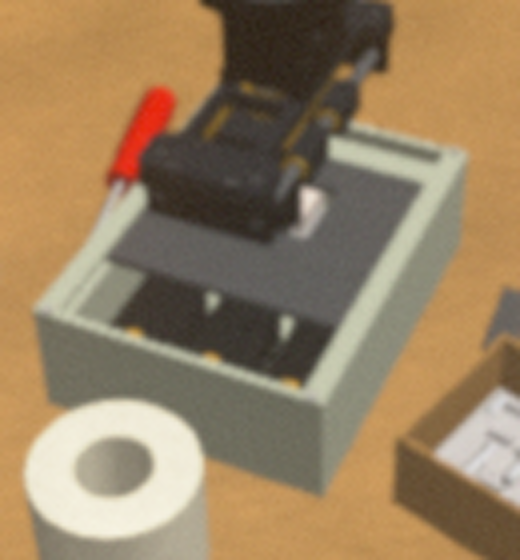

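```bash
python3 - <<'E'
from h import *
from go import C,ex,ey
def en(px,z):
    return [((p[:2]-C)@ex*1000, (p[:2]-C)@ey*1000) for p in onplane("scene",px,z)]
f=lambda u,v:(180+u/4,130+v/4)
print("lid front edge",np.round(en([f(108,262),f(330,325),f(220,292)],.071),1))
print("white z77",np.round(en([f(308,190),f(325,205),f(300,235),f(318,225)],.077),1))
print("white z66",np.round(en([f(308,190),f(325,205),f(300,235),f(318,225)],.066),1))
def P(x,y,z): return [*(C+ex*x/1000+ey*y/1000),z/1000]
for z in (77,66):
  print("catch corners expected in crop z",z,((proj("scene",[P(-66,12,z),P(-32,12,z),P(-32,-12,z),P(-66,-12,z)])-[180,130])*4).round().tolist())
im,_=get_image("scene")
c=cv2.resize(im[150:210,220:290,::-1],(700,600),interpolation=cv2.INTER_CUBIC); c=cv2.convertScaleAbs(c,alpha=1.6)
cv2.imwrite("pics/c4.png",c)
E
```

```text
lid front edge [[ 57.7 -71.6]
 [ 53.4  66.4]
 [ 54.1  -1. ]]
white z77 [[-41.8  11.5]
 [-33.1  26.4]
 [ -2.4  23.7]
 [-14.8  29.8]]
white z66 [[-53.8   6.3]
 [-44.9  21.5]
 [-13.7  18.6]
 [-26.3  24.9]]
catch corners expected in crop z 77 [[324.0, 167.0], [302.0, 200.0], [266.0, 189.0], [289.0, 157.0]]
catch corners expected in crop z 66 [[324.0, 181.0], [302.0, 214.0], [266.0, 203.0], [289.0, 171.0]]
```

View pics/c4.png

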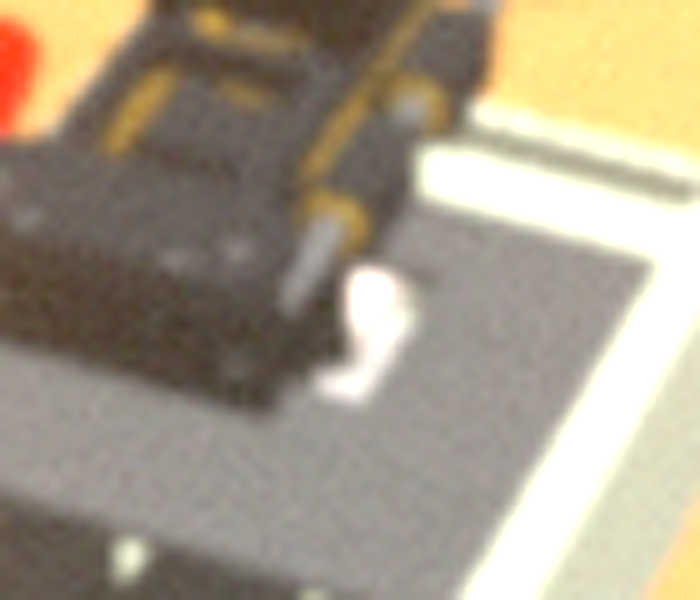

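The lid's front edge is now at x≈54.5, so the lid has moved about 19.5 mm. The white seen at (375,330) lies within the moved opening. Its rear edge (≈-53) is past the catch's rear edge (-66), so the lid holds the catch down. I keep pushing; home is at tool x≈37.

>>> {"name": "jog_arm", "arguments": {
  "claw": [8, 8, 8, 8, 8],
  "xyz": [
    [0, 5, 1],
    [0, 10, 2],
    [0, 15, 2],
    [0, 20, 2],
    [0, 25, 2]
  ],
  "roll": [0, 0, 0, 0, 0]
}}

```text
time: 4.3
position: [0.5258, 0.0558, 0.0604]
tool_rot: [1.573, 0.936, -1.579]
ft_force: [-5.0, 3.6, 4.7]
grip_width: 0.088
```

```bash
python3 go.py 37 0 61
```

```text
t 4.3 encl xyz mm [ 6.8  0.1 60.4] F [-5.   3.6  4.7] grip 0.088 q [-0.57  0.23  0.47  1.94 -0.13  1.01 -0.55]
tool axes (cols): [[-0.008, 0.873, -0.487], [0.008, -0.487, -0.873], [-1.0, -0.011, -0.003]]
roll for y=+ex 0.31  y=-ex -179.69
shift [-1.  30.2  0.2]
```

>>> {"name": "jog_arm", "arguments": {
  "claw": [8, 8, 8, 8, 8],
  "xyz": [
    [0, 6, 0],
    [0, 12, 0],
    [0, 18, 0],
    [0, 23, 0],
    [0, 26, 0]
  ],
  "roll": [0, 0, 0, 0, 0]
}}

```text
time: 4.8
position: [0.5463, 0.0447, 0.0598]
tool_rot: [1.571, 0.941, -1.583]
ft_force: [-6.6, 3.7, 4.6]
grip_width: 0.095
```

>>> {"name": "jog_arm", "arguments": {
  "claw": [8, 8, 8, 8, 8],
  "xyz": [
    [0, 2, 0],
    [0, 4, 0],
    [0, 5, 0],
    [0, 6, 0],
    [0, 6, 0]
  ],
  "roll": [0, 0, 0, 0, 0]
}}

```text
time: 5.3
position: [0.5502, 0.0426, 0.0593]
tool_rot: [1.569, 0.944, -1.585]
ft_force: [-4.3, 3.4, 2.2]
grip_width: 0.094
```

```bash
python3 go.py 37 0 61
```

```text
t 5.3 encl xyz mm [34.5  0.5 59.3] F [-4.3  3.4  2.2] grip 0.094 q [-0.53  0.28  0.47  1.88 -0.16  1.03 -0.49]
tool axes (cols): [[-0.017, 0.874, -0.486], [0.011, -0.486, -0.874], [-1.0, -0.02, -0.002]]
roll for y=+ex 0.38  y=-ex -179.62
shift [-1.7  2.5  0.6]
```

Now I push until the end stop shows in the force.

>>> {"name": "jog_arm", "arguments": {
  "claw": [8, 8, 8, 8, 8],
  "xyz": [
    [-1, 3, 0],
    [-1, 5, 0],
    [-1, 7, 0],
    [-1, 7, 0],
    [-1, 7, 0]
  ],
  "roll": [0, 0, 0, 0, 0]
}}

```text
time: 5.8
position: [0.5523, 0.0411, 0.0596]
tool_rot: [1.564, 0.952, -1.592]
ft_force: [-11.9, 4.0, 7.4]
grip_width: 0.089
```

```bash
python3 go.py 37 0 61; python3 - <<'E'
from h import *
im,_=get_image("scene")
cv2.imwrite("pics/c5.png",cv2.resize(im[130:270,180:310,::-1],(520,560),interpolation=2))
E
```

```text
t 5.8 encl xyz mm [37.   0.3 59.6] F [-11.9   4.    7.4] grip 0.089 q [-0.52  0.29  0.47  1.87 -0.17  1.04 -0.48]
tool axes (cols): [[-0.026, 0.874, -0.485], [0.014, -0.485, -0.875], [-1.0, -0.029, 0.001]]
roll for y=+ex 0.44  y=-ex -179.56
shift [-1.4 -0.1  0.3]
```

View pics/c5.png

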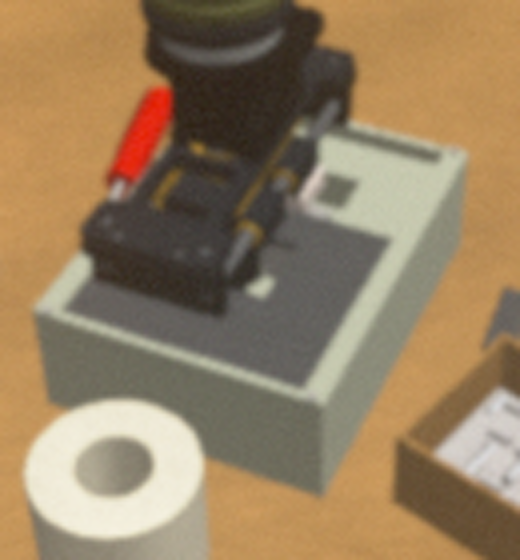

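The lid looks to be at the wall, and the catch shows white at (315,190) behind its rear edge. The force is rising, so I give one firmer nudge, back off 3 mm and lift.

>>> {"name": "jog_arm", "arguments": {
  "claw": [8, 8, 8, 8],
  "xyz": [
    [0, 4, 0],
    [0, 7, 0],
    [0, 9, 0],
    [0, 9, 0]
  ],
  "roll": [0, 0, 0, 0]
}}

```text
time: 6.25
position: [0.5524, 0.0412, 0.0594]
tool_rot: [1.555, 0.969, -1.605]
ft_force: [-23.6, 9.2, 21.7]
grip_width: 0.089
```

```bash
python3 go.py 30 0 61
```

```text
t 6.25 encl xyz mm [37.1  0.3 59.4] F [-23.6   9.2  21.7] grip 0.089 q [-0.51  0.31  0.47  1.85 -0.18  1.06 -0.47]
tool axes (cols): [[-0.043, 0.875, -0.483], [0.02, -0.483, -0.876], [-0.999, -0.048, 0.004]]
roll for y=+ex 0.57  y=-ex -179.43
shift [-1.3 -7.2  0.3]
```

The lid is hard against the stop: 0.1 mm of movement at 25 N. I back off to mid-opening and then go straight up.

>>> {"name": "jog_arm", "arguments": {
  "claw": [8, 8, 8, 8, 8],
  "xyz": [
    [0, -5, 0],
    [0, -10, 0],
    [0, -10, 0],
    [0, -10, 0],
    [0, -10, 0]
  ],
  "roll": [0, 0, 0, 0, 0]
}}

```text
time: 6.75
position: [0.5443, 0.0453, 0.0599]
tool_rot: [1.556, 0.967, -1.605]
ft_force: [0.9, 1.1, 0.0]
grip_width: 0.091
```

```bash
python3 go.py 26 0 150
```

```text
t 6.75 encl xyz mm [28.  -0.  59.9] F [0.9 1.1 0. ] grip 0.091 q [-0.52  0.29  0.47  1.87 -0.17  1.06 -0.48]
tool axes (cols): [[-0.042, 0.874, -0.484], [0.019, -0.483, -0.875], [-0.999, -0.046, 0.004]]
roll for y=+ex 0.53  y=-ex -179.47
shift [-89.9  -6.2   0.3]
```

>>> {"name": "jog_arm", "arguments": {
  "claw": [8, 8, 8, 8, 8],
  "xyz": [
    [-8, -1, 0],
    [-20, -2, 0],
    [-45, -3, 0],
    [-75, -5, 0],
    [-110, -7, 0]
  ],
  "roll": [0, 0, 0, 0, 0]
}}

```text
time: 7.25
position: [0.5425, 0.0463, 0.1717]
tool_rot: [1.556, 0.967, -1.606]
ft_force: [1.1, -0.1, -0.5]
grip_width: 0.089
```

>>> {"name": "jog_arm", "arguments": {
  "claw": [8, 8, 8, 8, 8],
  "xyz": [
    [-30, -30, -20],
    [-60, -60, -60],
    [-60, -80, -105],
    [-60, -100, -150],
    [-60, -120, -190]
  ],
  "roll": [0, 0, 0, 0, 0]
}}

```text
time: 7.75
position: [0.5327, 0.271, 0.2387]
tool_rot: [1.559, 0.967, -1.603]
ft_force: [0.6, -0.1, 0.3]
grip_width: 0.093
```

```bash
python3 go.py; python3 - <<'E'
from h import *
im,_=get_image("scene"); im2,_=get_image("top")
cv2.imwrite("pics/c6.png",np.hstack([cv2.resize(im[130:270,180:310,::-1],(390,420),interpolation=2),cv2.resize(im2[125:265,205:335,::-1],(390,420),interpolation=2)]))
E
```

```text
t 7.75 encl xyz mm [-93.1 190.8 238.7] F [ 0.6 -0.1  0.3] grip 0.093 q [-0.78  0.23  0.34  1.55 -0.11  1.4  -0.93]
tool axes (cols): [[-0.04, 0.874, -0.485], [0.021, -0.484, -0.875], [-0.999, -0.045, 0.001]]
roll for y=+ex 0.47  y=-ex -179.53
```

View pics/c6.png

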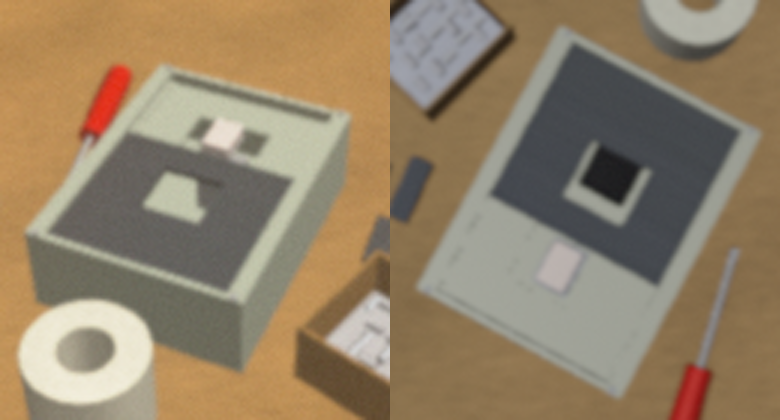

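Both views show the lid home against the end wall. The white catch is up behind its rear edge, at (560,265) in the top half and (223,135) in the scene half. One numeric check, then I hand in.

```bash
python3 - <<'E'
from meas import *
from go import C,ex,ey
im,dp=get_image("top"); px,P,h=measure("top",im,dp,(205,125,335,265))
X=(P[:,:2]-C)@ex*1000; Y=(P[:,:2]-C)@ey*1000; Z=P[:,2]*1000
k=(abs(X+49)<10)&(abs(Y)<7); print("catch top z",np.median(Z[k]))
k=(abs(abs(Y)-45)<15)&(h[:,2]<90)&(abs(X)<115); print("lid x range",np.percentile(X[k],[.5,99.5]),"z",np.median(Z[k]))
order.close_job()
E
```

```text
catch top z 77.47102827271777
lid x range [-24.4386055  106.37453078] z 71.12860244054302
the job is handed in; nothing more can be done
```

The lid is fully home and the catch has sprung up behind its rear edge. I pressed the catch down about 15 mm through the opening and pushed the lid by the opening's front edge to the end stop. Then I drew the hand clear and handed the job in at about 8 s of robot time.

Last checks:
- **End stop:** the tool moved only 0.1 mm under a push of about 25 N.
- **Catch:** its top measures z = 77.5 mm, against 77 mm when fully up.
- **Lid:** its dark area spans x ≈ -24 to 106 mm, against a nominal -27 to 109 mm. The threshold trims both ends by nearly the same amount, so its centre agrees with home. Its top is at z = 71.1 mm.
- **Hand:** the wrist force was about 0 after withdrawal.
- **Other things:** the neighbours visible in the last close crops look unmoved. I took no full view of the whole bench at the end.

One thing differed from plan: the fingertips are thinner than I assumed, about 12 mm from tool centre to contact instead of 19 mm. The lid still passed over the catch without jamming.

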